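# Stack the sample trays on the carrier plate

### The arm

A 6-joint arm with a two-finger parallel gripper is mounted at the origin on the work surface. World frame = base frame: x ahead of the robot, y to its left, z up, the work surface at z = 0. Lengths are in m, angles in rad, forces in N, time in s.
With the tool pointing down it reaches from about 0.35 to 0.775 m from the base axis. Payload 7.3 kg.
Tool frame: the origin (TCP) lies at the very end of the fingers, on their centre line; the grasp point (between the pads) lies 19 mm behind it; z points along the fingers, y is the line along which they close (so a half turn about z gives the same grasp; the last joint's range is limited). The gripper opens to 92 mm and grips with 3 to 60 N. Pads are 19 mm wide; open, the fingers measure 130 mm over their backs; the gripper's body (75 mm by 190 mm) begins 47 mm behind the grasp point.
Start: joints at [1.161, 0.342, 1.524, -0, 1.275, -0.146], TCP at [0.137, 0.507, 0.227] pointing down, gripper open.
Joint ranges: [-2.53, 2.53], [-0.77, 2.02], [0.04, 2.7], [-1, 4.14], [0.28, 2.66], [-3.11, 3.11]. Speed limits (rad/s): [2.57, 2.57, 3.14, 3.14, 3.14, 3.14].

### API

Orientations are given as [roll, pitch, yaw] about the fixed x, y, z axes, in that order (R = Rz(yaw) Ry(pitch) Rx(roll)).
In Python, from cell import telemetry, eyes, job gives the robot as it stands.
- The arm moves only by the tool apply_moves, never from a script. Its arguments are lists of equal length, an entry for each row: "delta_pos": the shift along the world's x, y, z each as a share of 0.4 m, from -1 to 1, a list of three; "dr": the turn, a rotation vector about the world's x, y, z each as a share of 0.5 rad, from -1 to 1, a list of three; "jaw": the opening, from 0 (shut) to 1 (fully open). A call has 1 to 8 rows; each row is the pose to reach, as a shift and turn from the pose commanded when the call began; what a row does not reach only later rows make up. A row lasts 1/12 s, in which the tool goes at most 41.7 mm and 7.16 degrees, less where a joint would pass 70% of its speed; a pose out of reach is approached as far as the arm can. A call with a number of a shift or a turn outside -1 to 1 is refused whole. A call with a gripper value outside its range is refused whole. The fingers move at their own pace and stop on an object; "force" is the grip in N (left out, the last holds). Time passes only in rows, so rows that repeat a pose let the fingers close. It gives the time, the measured TCP pose, the force, the opening and the grip force at its end, in the units of the state.
- telemetry.observe(): the state, without advancing time (a new reading comes with each control period).
- eyes.read_camera(name): name is "side" or "top" or "wrist"; returns the picture (480x640x3 uint8, red, green, blue); there is no depth.
- eyes.camera_model(name): a dict with "vertical_fov" (degrees; the focal length in pixels is half the picture's height over the tangent of half this angle, whatever the lens; pixels are square), "cx", "cy" (the principal point, pixels), "rvec" (rotation vector, rad) and "tvec" (3), from world to camera coordinates, as OpenCV has them; the wrist camera has in their place "hand_eye" (4x4, takes a point from camera to tool coordinates, whose origin is the TCP and whose axes are the flange's). Camera axes: x right, y down, z forward; pixel columns grow to the right and rows downward; lengths in m; the calibration is good to about 2 mm. The wrist camera is an equidistant fisheye: a pixel r from the principal point sees the ray r / f radians off the axis. A picture is of the moment at which its call begins: read the wrist's pose just before it. camera_model takes no time and is no camera call.
- job.hand_in(): hands the job in; it is judged then, once.
The state is a dict: "time": time; "qpos": joint angles; "qvel": joint speeds; "joint_efforts": joint torques, N m; "tool_pos": TCP position; "tool_rot": TCP orientation; "contact_force": force on the tool from outside, world axes, zero at the start; "torque": the same for the moment, N m; "opening": finger opening in m; "grip_force": force on a finger pad.
Only numpy, scipy, OpenCV 4.12 (cv2) and the standard library are available. Lean on these libraries where they do the work, as an engineer would, in place of code of your own. Each camera call takes 0.05 s, during which the arm holds its last target. There are 200 camera calls.

### The job

Make one square pile of the three long sample trays on the carrier plate: put the long tray lying on the bench squarely onto the one on the plate, then the washed long tray from the drying rack, wells up, squarely on top. The washed one stands on edge, so lay it down on the free bench first and take it again by its long sides. Leave the first tray, the short tray in the rack and everything else where they are.

Things in the scene. Friction and masses are not known exactly. Their poses are not given: they have to be found in the camera images.
- base_tray: First sample tray, flat with wells up on the aluminium carrier plate: rigid white plastic block 120 x 60 x 20 mm, 6 x 3 grid of round grey wells on its top face, plain underside, about 90 g. Origin: centre of the underside; x along the 120 mm length, y along the 60 mm width, z out of the well face (up). The pile is built on it.
- second_tray: An identical tray (120 x 60 x 20 mm) lying flat, wells up, directly on the bench. Origin: centre of the underside; x length, y width, z up out of the well face.
- washed_tray: Identical tray (120 x 60 x 20 mm) standing on a long edge in one of the two rack slots, top edge 66 mm above the bench. Origin: centre of its plain underside (10 mm from its middle plane, 30 mm above its lower edge); x along the length (level), y along the 60 mm width (up while it stands), z out of the well face (level while it stands, roughly away from the robot).
- short_tray: A shorter tray, 85 x 60 x 20 mm with a 4 x 3 grid of wells, standing in the same way in the other slot of the rack. It does not belong to the pile and stays there. Origin and axes as for the other trays.
- rack: Fixed steel drying rack: base plate 150 x 140 x 6 mm, two slots along its y axis with middle planes at its x = -37.5 and +37.5 mm. Each slot has four upright wire posts 6 mm thick, at y = +-33 mm and 15.5 mm either side of the middle plane (25 mm free width), reaching 45 mm above the bench. Origin: centre of the underside; z up.
- carrier: Fixed flat aluminium carrier plate, 180 x 120 x 8 mm, under the first tray. Origin: centre of the underside; x along the length, z up.
- jar_a: Bystander: glass sample jar with black lid, 56 mm in diameter, 65 mm tall, on the bench. Origin: centre of the underside.
- jar_b: Bystander: a second jar like jar_a.
- beaker: Bystander: empty glass beaker, 70 mm in diameter, 90 mm tall. Origin: centre of the underside.
- wash_bottle: Bystander: white plastic wash bottle, 64 mm in diameter, 120 mm tall. Origin: centre of the underside.
- spatula: Bystander: narrow steel lab spatula, 200 mm long and up to 14 mm wide, lying on the bench, blade towards its +x. Origin: underside, at its middle.

How it is judged:
By the outcome, as a careful person would: the job done as asked, in the order asked, and still so for the second after the job is handed in, with the robot touching nothing.
It also fails if it takes over 72 s, if anything falls off the work surface, if the arm or the gripper's body presses on something with over 40 N, if the wrist force passes 120 N, or if a joint passes its speed limit or range.

## Working session

There is one attempt and no reset: what is moved stays moved. The work goes in short steps, Python scripts to look and compute and a tool call to move; the robot and the scene stay as the last step left them, time stands still between calls to the robot, and variables do not carry over. Pictures are saved under pics/ and viewed, at most 10 in all, crops included, and the job is handed in when it is done.

Besides the shell and the picture viewer there is one more tool, called as name(argument=value, ...) on one line, values as JSON. apply_moves: Moves the arm, as the interface text tells. Its arguments: {"type":"object","properties":{"delta_pos":{"type":"array"},"dr":{"type":"array"},"jaw":{"type":"array"},"force":{"type":"number"}},"required":["delta_pos","dr","jaw"]}

```bash
ls; mkdir -p pics
python3 - <<'E'
from cell import telemetry, eyes
import cv2
s=telemetry.observe(); print(s)
for n in ("top","side"):
    cv2.imwrite(f"pics/{n}0.png",eyes.read_camera(n)[:,:,::-1])
for n in ("top","side","wrist"): print(eyes.camera_model(n))
E
```

```text
pics
{'time': 0.0, 'qpos': array([ 1.16099083e+00,  3.42701429e-01,  1.52503495e+00, -7.10118397e-06,
        1.27539519e+00, -1.45974041e-01]), 'qvel': array([ 0.00090353, -0.00050661, -0.00117735,  0.00082209,  0.00026966,
       -0.00058134]), 'joint_efforts': array([-1.82618282e-03, -4.31232584e+01, -2.44215095e+01,  7.15735881e-02,
        5.61300537e-02, -1.09139201e-04]), 'tool_pos': array([0.13671043, 0.50645771, 0.22604976]), 'tool_rot': array([-3.14006912e+00, -2.17126445e-04,  2.87776310e+00]), 'contact_force': array([-0.04911643,  0.49608347, -0.04517001]), 'torque': array([0.01310138, 0.0290767 , 0.0110171 ]), 'grip_force': 0.0, 'opening': 0.09192955286089292}
{'vertical_fov': 49.85734877339966, 'cx': 315.2241199916593, 'cy': 239.6681668847034, 'rvec': array([ 1.96875555, -2.25904302,  0.24315973]), 'tvec': array([0.10602563, 0.57250514, 0.91252693])}
{'vertical_fov': 45.56503070964194, 'cx': 318.28375650020683, 'cy': 242.75033953649933, 'rvec': array([ 2.27480724, -0.07926627,  0.05521393]), 'tvec': array([-0.56512241,  0.11436   ,  1.0855034 ])}
{'vertical_fov': 65.70646984690485, 'cx': 320.6822448963772, 'cy': 231.33388037018534, 'hand_eye': array([[ 1.01715904e-03, -9.56552346e-01, -2.91558871e-01,
         7.94648088e-02],
       [ 9.99999466e-01,  1.02671587e-03,  1.20219362e-04,
        -6.06878817e-04],
       [ 1.84352008e-04, -2.91558838e-01,  9.56552879e-01,
        -1.57045192e-01],
       [ 0.00000000e+00,  0.00000000e+00,  0.00000000e+00,
         1.00000000e+00]])}
```

View pics/top0.png

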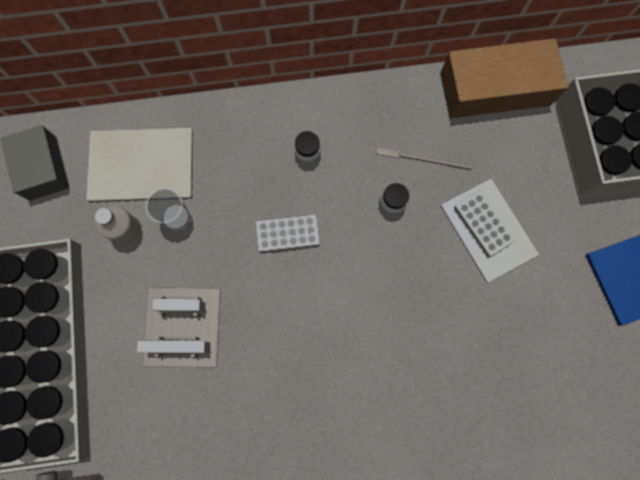

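View pics/side0.png

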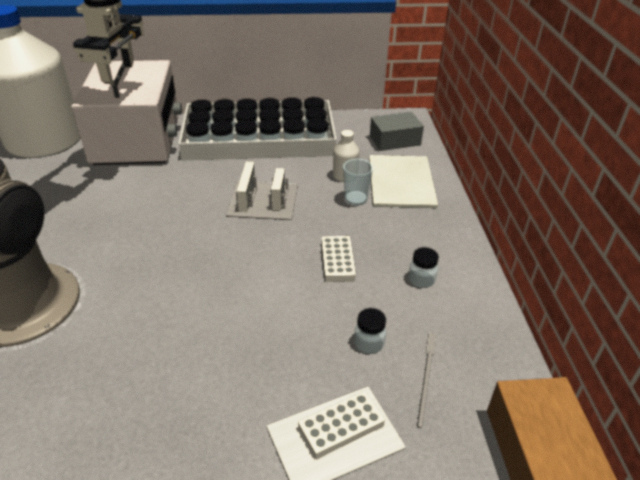

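Top view: base tray on its plate at about (485,223), second tray at (288,234), rack at (182,328), with the washed tray in its near slot (171,347) and the short tray in the far one (177,305). The jars are at (307,147) and (396,197). The side view agrees. The bench between the rack and the plate, towards the robot, is free.

```bash
cat > h.py <<'E'
import numpy as np, cv2
from scipy.spatial.transform import Rotation as R
from scipy.optimize import least_squares
from cell import telemetry, eyes
def cam(name, st=None):
    m=eyes.camera_model(name); f=240/np.tan(np.radians(m["vertical_fov"]/2))
    if name!="wrist":
        Rm=cv2.Rodrigues(np.array(m["rvec"]))[0]; t=np.array(m["tvec"])
    else:
        H=np.array(m["hand_eye"]); Rt=R.from_euler("xyz",st["tool_rot"]).as_matrix()
        Rc=Rt@H[:3,:3]; c=Rt@H[:3,3]+st["tool_pos"]; Rm=Rc.T; t=-Rc.T@c
    return dict(f=f,cx=m["cx"],cy=m["cy"],R=Rm,t=t,fish=name=="wrist")
def proj(c,P):
    p=np.atleast_2d(P)@c["R"].T+c["t"]
    if c["fish"]:
        n=np.hypot(p[:,0],p[:,1])+1e-12; th=np.arctan2(n,p[:,2]); q=p[:,:2]/n[:,None]*th[:,None]
    else: q=p[:,:2]/p[:,2:]
    return q*c["f"]+[c["cx"],c["cy"]]
def back(c,uv,z):
    q=(np.atleast_2d(uv)-[c["cx"],c["cy"]])/c["f"]
    if c["fish"]:
        r=np.linalg.norm(q,axis=1,keepdims=True)+1e-12; d=np.hstack([q/r*np.sin(r),np.cos(r)])
    else: d=np.hstack([q,np.ones((len(q),1))])
    d=d@c["R"]; o=-c["R"].T@c["t"]
    return o+d*((z-o[2])/d[:,2])[:,None]
E
python3 - <<'E'
from h import *
np.set_printoptions(precision=4,suppress=True)
c=cam("top")
for n,uv,z in [("base",(485,223),.028),("second",(288,233),.02),("rackc",[(149,289),(220,290),(217,367),(144,366)],.006),("washed top ends",[(138,347),(204,347)],.066),("short",[(154,305),(200,305)],.066),("jars",[(307,142),(396,192)],.065),("plate",[(491,181),(537,255),(488,279),(442,205)],.008),("beaker",(170,212),.0),("bottle",(103,216),.12),("spat",[(378,152),(470,168)],0),("img",[(0,240),(320,470),(320,100)],0)]:
    print(n,back(c,uv,z)[:,:2].tolist())
E
```

```text
base [[0.5761953704060904, -0.30931096829142496]]
second [[0.6107571636243193, 0.07669527844105666]]
rackc [[0.539847507851121, 0.3594354097675866], [0.5190065422522331, 0.22263616052337037], [0.374570813047581, 0.24267377027426046], [0.39532172263432697, 0.37906321178398317]]
washed top ends [[0.42897380104810223, 0.3683095334313796], [0.4127860843394178, 0.2513445135547683]]
short [[0.49990394221115597, 0.3345378793960206], [0.4884571091361558, 0.25162663097110194]]
jars [[0.7761366101670526, 0.016097898127176255], [0.6519991531442666, -0.1390200871113361]]
plate [[0.6650896711395897, -0.3470606877096807], [0.502170932906703, -0.40548666531774474], [0.46855109943351875, -0.2994243397864916], [0.628722808883876, -0.23834974314162108]]
beaker [[0.691173472553746, 0.30816350672028264]]
bottle [[0.6631695041028102, 0.39717623315727113]]
spat [[0.7613346109658007, -0.13018714322332126], [0.7008950918810531, -0.3130646394185987]]
img [[0.6795198701861429, 0.6488555498121091], [0.16642309610155315, 0.0751818295934627], [0.8939050154383492, -0.026953797740803524]]
```

apply_moves(delta_pos=[[0.395, -0.358, -0.02], [0.395, -0.358, -0.02], [0.395, -0.358, -0.02], [0.395, -0.358, -0.02], [0.395, -0.358, -0.02], [0.395, -0.358, -0.02], [0.395, -0.358, -0.02]], dr=[[0, 0, -0.91], [0, 0, -0.91], [0, 0, -0.91], [0, 0, -0.91], [0, 0, -0.91], [0, 0, -0.91], [0, 0, -0.91]], jaw=[1, 1, 1, 1, 1, 1, 1])

```text
time: 0.68
tool_pos: [0.2964, 0.3621, 0.2184]
tool_rot: [-3.141, 0.0, 2.418]
contact_force: [0.1, 0.6, 0.9]
opening: 0.0919
grip_force: 0.0
```

apply_moves(delta_pos=[[0.395, -0.358, -0.02], [0.395, -0.358, -0.02], [0.395, -0.358, -0.02], [0.395, -0.358, -0.02], [0.395, -0.358, -0.02], [0.395, -0.358, -0.02], [0.395, -0.358, -0.02]], dr=[[0, 0, -0.91], [0, 0, -0.91], [0, 0, -0.91], [0, 0, -0.91], [0, 0, -0.91], [0, 0, -0.91], [0, 0, -0.91]], jaw=[1, 1, 1, 1, 1, 1, 1])

```text
time: 1.27
tool_pos: [0.4536, 0.2201, 0.2101]
tool_rot: [-3.141, -0.0, 1.966]
contact_force: [-1.0, 0.4, 0.1]
opening: 0.0916
grip_force: 0.0
```

apply_moves(delta_pos=[[0.395, -0.358, -0.2], [0.395, -0.358, -0.2], [0.395, -0.358, -0.2], [0.395, -0.358, -0.2], [0.395, -0.358, -0.2], [0.395, -0.358, -0.2], [0.395, -0.358, -0.2], [0.395, -0.358, -0.2]], dr=[[0, 0, -0.91], [0, 0, -0.91], [0, 0, -0.91], [0, 0, -0.91], [0, 0, -0.91], [0, 0, -0.91], [0, 0, -0.91], [0, 0, -0.91]], jaw=[1, 1, 1, 1, 1, 1, 1, 1])

```text
time: 1.93
tool_pos: [0.61, 0.0792, 0.1298]
tool_rot: [-3.139, -0.001, 1.514]
contact_force: [0.1, 0.2, -0.5]
opening: 0.0918
grip_force: 0.0
```

Run:
```python
from h import *
s=telemetry.observe(); print(s["time"],s["tool_pos"],s["tool_rot"],s["qpos"])
cv2.imwrite("pics/w1.png",eyes.read_camera("wrist")[:,:,::-1])
import pickle; pickle.dump(s,open("w1.pkl","wb"))
```

```text
1.9333 [0.60998949 0.07920371 0.12982537] [-3.13923747e+00 -6.58051160e-04  1.51376830e+00] [4.17758478e-03 5.91356940e-01 1.39331511e+00 8.73847593e-04
 1.15923127e+00 6.08543322e-02]
```

View pics/w1.png

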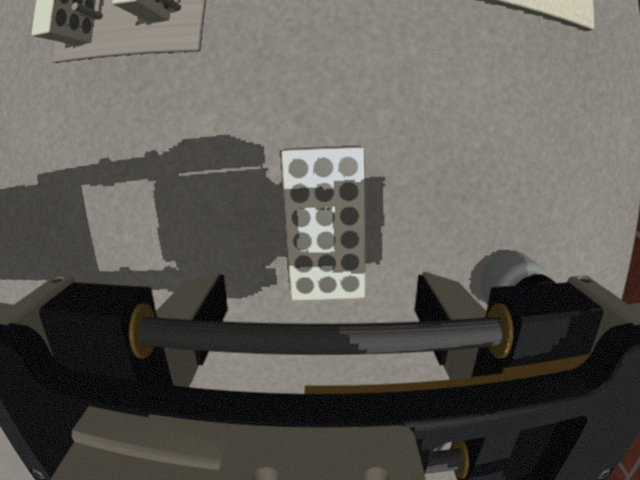

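The wrist view shows the second tray with top-face corners near (281,149), (363,147), (291,299) and (365,297). It is clear of the fingers, and a jar is off to the right at (510,275).

```bash
cat >> h.py <<'E'
C=np.array([[1,1],[1,-1],[-1,-1],[-1,1]])*[.06,.03]
def fit(img,c,px,z,p0,win=5,sub=True):
    """top-face corners px in order matched to C by p0; returns x,y,yaw,residual"""
    g=cv2.cvtColor(img,cv2.COLOR_RGB2GRAY)
    q=np.array(px,np.float32).reshape(-1,1,2)
    if sub: q=cv2.cornerSubPix(g,q,(win,win),(-1,-1),(3,50,.01))
    q=q[:,0]
    def P(p):
        a=np.array([[np.cos(p[2]),-np.sin(p[2])],[np.sin(p[2]),np.cos(p[2])]])
        return np.c_[C@a.T+p[:2],np.full(4,z)]
    pr=proj(c,P(p0)); o=[int(np.argmin(np.linalg.norm(q-u,axis=1))) for u in pr]
    r=least_squares(lambda p:(proj(c,P(p))-q[o]).ravel(),p0,x_scale=[.01,.01,.1],loss="soft_l1")
    return r.x,q[o],(proj(c,P(r.x))-q[o])
E
python3 - <<'E'
from h import *
import pickle
np.set_printoptions(precision=4,suppress=True)
s=pickle.load(open("w1.pkl","rb")); im=cv2.imread("pics/w1.png")[:,:,::-1].copy(); c=cam("wrist",s)
for sub in (0,1):
  x,q,r=fit(im,c,[(281,149),(363,147),(365,298),(291,300)],.02,[.61,.077,1.5],sub=sub); print(x,q.tolist(),r.tolist())
im=cv2.imread("pics/top0.png")[:,:,::-1].copy();c=cam("top")
for sub in (0,1):
  print(fit(im,c,[(256,222),(317,216),(319,246),(258,251)],.02,[.61,.077,1.5],4,sub)[0])
# base from top: print predicted and refine by wells
x,q,r=fit(im,c,[(456,204),(485,192),(513,242),(490,257)],.028,[.576,-.309,.34],4,False);print(x,q.tolist(),r.tolist())
cv2.imwrite("pics/c1.png",np.hstack([cv2.resize(im[170:290,430:550,::-1],None,fx=4,fy=4,interpolation=2),cv2.resize(im[190:270,247:327,::-1],None,fx=4,fy=4,interpolation=2).repeat(1,0)[:320].__class__((480,320,3),np.uint8)*0]) if 0 else cv2.resize(im[170:290,430:550,::-1],None,fx=4,fy=4,interpolation=2))
E
```

```text
[0.6127 0.0789 1.5529] [[281.0, 149.0], [363.0, 147.0], [365.0, 298.0], [291.0, 300.0]] [[-0.4835233821798397, 0.3134525789802751], [1.1573702301907929, -0.7765513080851179], [-0.044880730875490826, -0.052294427039157654], [-0.3196908676939074, 0.552823294023824]]
[0.6127 0.0785 1.5561] [[281.3184814453125, 150.7037811279297], [363.0235900878906, 147.47044372558594], [364.18585205078125, 296.7320861816406], [291.7916564941406, 299.39599609375]] [[-1.027834336871706, -0.7534998416612666], [0.8810400955949262, -0.8815497977075211], [1.0050703667595826, 1.4894137653316761], [-0.8323685542974317, 1.643906534077928]]
[0.6096 0.0778 1.523 ]
[0.6118 0.0782 1.5466]
[ 0.5753 -0.3108  0.3508] [[456.0, 204.0], [485.0, 192.0], [513.0, 242.0], [490.0, 257.0]] [[0.9158163618509434, 0.21721650102469425], [-2.317975101839295, -1.37149087142177], [2.2212400969216333, 0.756599775859371], [-0.9116814856472502, -0.038278536448160594]]
```

apply_moves(delta_pos=[[0.007, -0.002, -0.1], [0.007, -0.002, -0.2], [0.007, -0.002, -0.26], [0.007, -0.002, -0.3], [0.007, -0.002, -0.316], [0.007, -0.002, -0.316], [0.007, -0.002, -0.316]], dr=[[0, 0, 0.08], [0, 0, 0.08], [0, 0, 0.08], [0, 0, 0.08], [0, 0, 0.08], [0, 0, 0.08], [0, 0, 0.08]], jaw=[1, 1, 1, 1, 1, 1, 1])

```text
time: 2.57
tool_pos: [0.6139, 0.0779, 0.0058]
tool_rot: [3.14, -0.0, 1.554]
contact_force: [1.0, -0.6, 0.2]
opening: 0.0919
grip_force: 0.0
```

apply_moves(delta_pos=[[0, 0, 0], [0, 0, 0], [0, 0, 0], [0, 0, 0], [0, 0, 0], [0, 0, 0]], dr=[[0, 0, 0], [0, 0, 0], [0, 0, 0], [0, 0, 0], [0, 0, 0], [0, 0, 0]], jaw=[0.55, 0.55, 0.55, 0.55, 0.55, 0.55], force=20)

```text
time: 3.07
tool_pos: [0.6138, 0.0764, 0.0047]
tool_rot: [3.141, -0.0, 1.553]
contact_force: [-0.1, -0.3, 2.3]
opening: 0.0603
grip_force: 20.0
```

apply_moves(delta_pos=[[0, 0, 0.05], [0, 0, 0.15], [0, 0, 0.25], [-0.03, -0.08, 0.35], [-0.06, -0.17, 0.45], [-0.09, -0.26, 0.49], [-0.117, -0.352, 0.49], [-0.117, -0.352, 0.49]], dr=[[0, 0, 0], [0, 0, 0], [0, 0, 0], [0, 0, -0.2], [0, 0, -0.4], [0, 0, -0.6], [0, 0, -0.806], [0, 0, -0.806]], jaw=[0.55, 0.55, 0.55, 0.55, 0.55, 0.55, 0.55, 0.55])

```text
time: 3.73
tool_pos: [0.5664, -0.0684, 0.2028]
tool_rot: [3.137, 0.001, 1.142]
contact_force: [1.0, 0.1, -2.3]
opening: 0.0598
grip_force: 20.0
```

apply_moves(delta_pos=[[-0.03, -0.08, 0], [-0.06, -0.17, 0], [-0.09, -0.26, 0], [-0.117, -0.352, 0], [-0.117, -0.352, 0]], dr=[[0, 0, -0.2], [0, 0, -0.4], [0, 0, -0.6], [0, 0, -0.806], [0, 0, -0.806]], jaw=[0.55, 0.55, 0.55, 0.55, 0.55])

```text
time: 4.15
tool_pos: [0.5181, -0.2113, 0.2002]
tool_rot: [3.14, 0.002, 0.736]
contact_force: [0.1, -0.3, 0.1]
opening: 0.0595
grip_force: 20.0
```

apply_moves(delta_pos=[[-0.03, -0.08, 0], [-0.06, -0.17, 0], [-0.09, -0.26, 0], [-0.117, -0.352, 0], [-0.117, -0.352, 0], [-0.117, -0.352, 0], [-0.117, -0.352, 0]], dr=[[0, 0, -0.2], [0, 0, -0.4], [0, 0, -0.6], [0, 0, -0.806], [0, 0, -0.806], [0, 0, -0.806], [0, 0, -0.806]], jaw=[0.55, 0.55, 0.55, 0.55, 0.55, 0.55, 0.55])

```text
time: 4.73
tool_pos: [0.4731, -0.3455, 0.1999]
tool_rot: [-3.14, 0.0, 0.344]
contact_force: [0.3, 0.5, -1.9]
opening: 0.0599
grip_force: 20.0
```

Run:
```python
from h import *
s=telemetry.observe(); print(s["time"],s["tool_pos"],s["tool_rot"],s["qpos"])
cv2.imwrite("pics/w2.png",eyes.read_camera("wrist")[:,:,::-1])
import pickle; pickle.dump(s,open("w2.pkl","wb"))
```

```text
4.7333 [ 0.47311874 -0.34546416  0.19991455] [-3.14037420e+00  1.22732498e-04  3.44256797e-01] [-7.61725104e-01  4.75124716e-01  1.39118538e+00  4.56089217e-04
  1.27642678e+00  4.64681922e-01]
```

View pics/w2.png

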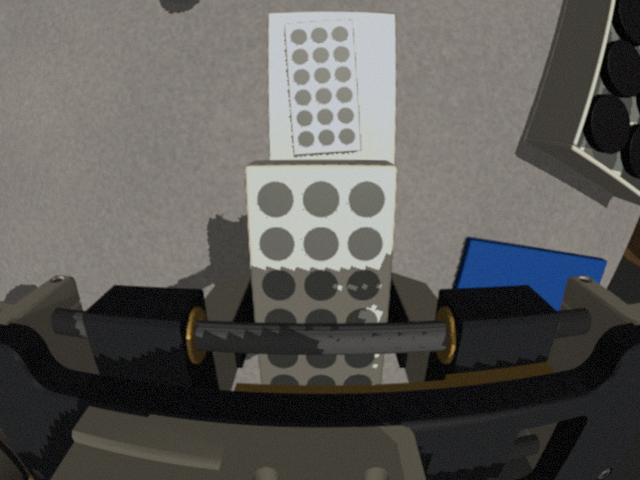

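The base tray is at the top on the plate, with its wells spanning about (298,36) to (347,137). The held tray's front edge is at y≈165, from (247,167) to (395,165), and its wells are visible. Both can be fitted from their wells.

```bash
cat >> h.py <<'E'
def wells(im,box):
    x0,y0,x1,y1=box; g=cv2.cvtColor(im,cv2.COLOR_RGB2GRAY)[y0:y1,x0:x1]
    _,b=cv2.threshold(g,0,255,cv2.THRESH_BINARY_INV+cv2.THRESH_OTSU)
    n,l,st,ce=cv2.connectedComponentsWithStats(b)
    return np.array([ce[i]+[x0,y0] for i in range(1,n) if 60<st[i,4]<2500 and .6<st[i,2]/st[i,3]<1.6 and st[i,0]>0 and st[i,1]>0 and st[i,0]+st[i,2]<x1-x0 and st[i,1]+st[i,3]<y1-y0])
def grid(px,py): return np.array([[i*px,j*py] for i in np.arange(6)-2.5 for j in (-1,0,1)])
def rot(a): return np.array([[np.cos(a),-np.sin(a)],[np.sin(a),np.cos(a)]])
def fitw(c,q,z,p0,pitch=None):
    """x,y,yaw(,px,py) from well centres, z = well plane"""
    p=np.r_[p0,(.0185,.0185) if pitch is None else ()]
    def W(p):
        g=grid(*(p[3:] if pitch is None else pitch)); return np.c_[g@rot(p[2]).T+p[:2],np.full(18,z)]
    for _ in range(4):
        pr=proj(c,W(p)); o=[int(np.argmin(np.linalg.norm(pr-u,axis=1))) for u in q]
        r=least_squares(lambda p:(proj(c,W(p))[o]-q).ravel(),p,x_scale=[.01,.01,.1,.01,.01][:len(p)],loss="soft_l1"); p=r.x
    return p,np.sqrt(np.mean(r.fun**2)),len(q),len(set(o))
E
python3 - <<'E'
from h import *
import pickle
np.set_printoptions(precision=4,suppress=True)
s=pickle.load(open("w2.pkl","rb")); im=cv2.imread("pics/w2.png")[:,:,::-1].copy(); c=cam("wrist",s)
q=wells(im,(284,22,358,152)); print(len(q))
b=fitw(c,q,.028,[.576,-.309,.344]); print("base",b)
h=wells(im,(250,172,392,264)); print(h)
t=s["tool_pos"]; zt=t[2]+.0153
cand=[]
for dz in (0,.003,-.003): print("held",fitw(c,h,zt+dz,[t[0],t[1],s["tool_rot"][2]],b[0][3:]))
im=cv2.imread("pics/top0.png")[:,:,::-1].copy()
q=wells(im,(457,192,512,255)); print(fitw(cam("top"),q,.028,[.576,-.309,.344]))
# second in w1 recheck
E
```

```text
18
base (array([ 0.5774, -0.3098,  0.4139,  0.0184,  0.0179]), np.float64(0.06254985014908686), 18, 18)
[[320.5916 198.8648]
 [366.2044 198.988 ]
 [274.9202 199.0369]
 [276.4776 243.5082]
 [320.5917 243.4936]
 [364.7076 243.4502]]
held (array([ 0.4752, -0.345 ,  0.346 ]), np.float64(0.1446104729504844), 6, 6)
held (array([ 0.476 , -0.3448,  0.3459]), np.float64(0.7944668021809161), 6, 6)
held (array([ 0.4745, -0.3453,  0.346 ]), np.float64(0.48083250458482557), 6, 6)Traceback (most recent call last):
  File "<stdin>", line 12, in <module>
  File "h.py", line 53, in fitw
    r=least_squares(lambda p:(proj(c,W(p))[o]-q).ravel(),p,x_scale=[.01,.01,.1,.01,.01][:len(p)],loss="soft_l1"); p=r.x
    return func(*args, **kwargs)
    vector_fun = VectorFunction(
        fun_wrapped,
    ...<6 lines>...
        workers=workers
    )
    self._update_fun()
    ~~~~~~~~~~~~~~~~^^
    self.f = self.fun_wrapped(xp_copy(self.x))
             ~~~~~~~~~~~~~~~~^^^^^^^^^^^^^^^^^
    return np.atleast_1d(self.fun(x))
                         ~~~~~~~~^^^
    return self.f(x, *self.args, **self.kwargs)
           ~~~~~~^^^^^^^^^^^^^^^^^^^^^^^^^^^^^^
  File "h.py", line 53, in <lambda>
    r=least_squares(lambda p:(proj(c,W(p))[o]-q).ravel(),p,x_scale=[.01,.01,.1,.01,.01][:len(p)],loss="soft_l1"); p=r.x
                              ~~~~~~~~~~~~~~~^~
ValueError: operands could not be broadcast together with shapes (0,2) (0,)
```

apply_moves(delta_pos=[[0.09, 0.03, 0], [0.18, 0.06, -0.05], [0.256, 0.0875, -0.15], [0.256, 0.0875, -0.25], [0.256, 0.0875, -0.33], [0.256, 0.0875, -0.375], [0.256, 0.0875, -0.375], [0.256, 0.0875, -0.375]], dr=[[0, 0, 0.136], [0, 0, 0.136], [0, 0, 0.136], [0, 0, 0.136], [0, 0, 0.136], [0, 0, 0.136], [0, 0, 0.136], [0, 0, 0.136]], jaw=[0.55, 0.55, 0.55, 0.55, 0.55, 0.55, 0.55, 0.55])

```text
time: 5.45
tool_pos: [0.5759, -0.3093, 0.0499]
tool_rot: [-3.14, 0.001, 0.414]
contact_force: [1.3, -0.2, -0.4]
opening: 0.0596
grip_force: 20.0
```

Run:
```python
from h import *
import pickle
np.set_printoptions(precision=4,suppress=True)
s=telemetry.observe(); print(s["time"],s["tool_pos"],s["tool_rot"],s["contact_force"])
im=eyes.read_camera("wrist"); cv2.imwrite("pics/w3.png",im[:,:,::-1]); pickle.dump(s,open("w3.pkl","wb"))
c=cam("wrist",s); t=s["tool_pos"]
h=wells(im,(250,172,392,264)); print(fitw(c,h,t[2]+.0153,[t[0],t[1],s["tool_rot"][2]],(.0184,.0179)))
```

```text
5.45 [ 0.5759 -0.3093  0.0499] [-3.14    0.0009  0.4141] [ 1.2934 -0.2242 -0.4325]
(array([ 0.578 , -0.3086,  0.4155]), np.float64(0.09099427409353857), 5, 5)
```

apply_moves(delta_pos=[[0, 0, -0.02], [0, 0, -0.03], [0, 0, -0.037], [0, 0, -0.041], [0, 0, -0.041], [0, 0, -0.041]], dr=[[0, 0, 0], [0, 0, 0], [0, 0, 0], [0, 0, 0], [0, 0, 0], [0, 0, 0]], jaw=[0.55, 0.55, 0.55, 0.55, 0.55, 0.55])

```text
time: 6.0
tool_pos: [0.5757, -0.3111, 0.0342]
tool_rot: [3.141, -0.0, 0.412]
contact_force: [-0.7, -0.1, -1.3]
opening: 0.0601
grip_force: 20.0
```

Run:
```python
from h import *
np.set_printoptions(precision=4,suppress=True)
for i in range(4):
    s=telemetry.observe(); print(s["time"],s["tool_pos"],s["tool_rot"],s["contact_force"]); eyes.read_camera("top")
```

```text
6.0 [ 0.5757 -0.3111  0.0342] [ 3.1412 -0.0002  0.4117] [-0.749  -0.1199 -1.321 ]
6.05 [ 0.5758 -0.3111  0.0342] [ 3.1411 -0.0002  0.4116] [ 0.064   0.957  -0.5668]
6.1 [ 0.5758 -0.3111  0.0342] [ 3.1411 -0.0003  0.4116] [ 0.099  -0.0919 -1.1125]
6.15 [ 0.5758 -0.3111  0.0342] [ 3.1411 -0.0003  0.4117] [ 0.2628  0.5109 -1.3207]
```

apply_moves(delta_pos=[[0, 0, -0.003], [0, 0, -0.003], [0, 0, -0.003]], dr=[[0, 0, 0], [0, 0, 0], [0, 0, 0]], jaw=[0.55, 0.55, 0.55])

```text
time: 6.45
tool_pos: [0.5757, -0.3109, 0.0327]
tool_rot: [3.142, 0.0, 0.412]
contact_force: [-0.1, -0.7, -0.8]
opening: 0.0604
grip_force: 20.0
```

apply_moves(delta_pos=[[0, 0, -0.003], [0, 0, -0.003], [0, 0, -0.003]], dr=[[0, 0, 0], [0, 0, 0], [0, 0, 0]], jaw=[0.55, 0.55, 0.55])

```text
time: 6.7
tool_pos: [0.5757, -0.311, 0.0327]
tool_rot: [3.141, -0.0, 0.412]
contact_force: [-3.0, 2.3, 6.2]
opening: 0.0595
grip_force: 20.0
```

apply_moves(delta_pos=[[0, 0, 0], [0, 0, 0], [0, 0, 0], [0, 0, 0], [0, 0, 0.1], [0, 0, 0.2], [0, 0, 0.3]], dr=[[0, 0, 0], [0, 0, 0], [0, 0, 0], [0, 0, 0], [0, 0, 0], [0, 0, 0], [0, 0, 0]], jaw=[0.72, 0.8, 0.9, 0.95, 0.95, 0.95, 0.95])

```text
time: 7.28
tool_pos: [0.5752, -0.3106, 0.1521]
tool_rot: [-3.14, 0.001, 0.412]
contact_force: [0.7, -0.3, 0.4]
opening: 0.0868
grip_force: 0.0
```

apply_moves(delta_pos=[[-0.09, -0.03, 0.06], [-0.18, -0.06, 0.118], [-0.257, -0.086, 0.118], [-0.257, -0.086, 0.118], [-0.257, -0.086, 0.118]], dr=[[0, 0, -0.136], [0, 0, -0.136], [0, 0, -0.136], [0, 0, -0.136], [0, 0, -0.136]], jaw=[0.95, 0.95, 0.95, 0.95, 0.95])

```text
time: 7.7
tool_pos: [0.4717, -0.3462, 0.1996]
tool_rot: [3.14, -0.001, 0.341]
contact_force: [0.6, 0.1, 0.3]
opening: 0.0874
grip_force: 0.0
```

Run:
```python
from h import *
import pickle
np.set_printoptions(precision=4,suppress=True)
s=telemetry.observe(); print(s["time"],s["tool_pos"],s["tool_rot"],s["opening"])
im=eyes.read_camera("wrist"); cv2.imwrite("pics/w4.png",im[:,:,::-1]); pickle.dump(s,open("w4.pkl","wb"))
c=cam("wrist",s)
h=wells(im,(270,5,375,165)); print(len(h))
print(fitw(c,h,.048,[.5774,-.3098,.414])); print(fitw(c,h,.048,[.5774,-.3098,.414],(.0184,.0179)))
old=pickle.load(open("w2.pkl","rb")); i0=cv2.imread("pics/w2.png")[:,:,::-1].copy(); print(fitw(cam("wrist",old),wells(i0,(284,22,358,152)),.028,[.5774,-.3098,.414],(.0184,.0179)))
a=cv2.resize(im[0:180,240:420,::-1],None,fx=3,fy=3,interpolation=2)
cv2.imwrite("pics/c4.png",a)
```

```text
7.7 [ 0.4717 -0.3462  0.1996] [ 3.1404 -0.0006  0.341 ] 0.08735878881245168
18
(array([ 0.5771, -0.3105,  0.4128,  0.0184,  0.018 ]), np.float64(0.0733018830708944), 18, 18)
(array([ 0.5771, -0.3105,  0.4129]), np.float64(0.09833724092045855), 18, 18)
(array([ 0.5774, -0.3098,  0.4139]), np.float64(0.08007436166354945), 18, 18)
```

View pics/c4.png

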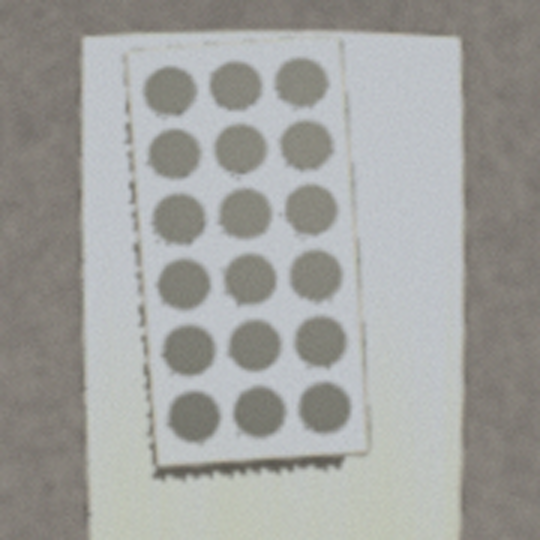

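The second tray sits squarely on the base: 18 wells fitted, offset under 1 mm and 0.06°. Next is the washed tray.

apply_moves(delta_pos=[[-0.01, 0.1, 0], [-0.02, 0.2, 0], [-0.03, 0.3, 0], [-0.035, 0.4, 0], [-0.04, 0.5, 0], [-0.042, 0.547, 0], [-0.042, 0.547, 0]], dr=[[0, 0, 0.15], [0, 0, 0.3], [0, 0, 0.45], [0, 0, 0.6], [0, 0, 0.7], [0, 0, 0.727], [0, 0, 0.727]], jaw=[0.5, 0.5, 0.5, 0.5, 0.5, 0.5, 0.5])

```text
time: 8.33
tool_pos: [0.4563, -0.122, 0.1984]
tool_rot: [-3.14, -0.0, 0.713]
contact_force: [-0.4, -0.1, 0.6]
opening: 0.0474
grip_force: 0.0
```

apply_moves(delta_pos=[[-0.01, 0.1, 0], [-0.02, 0.2, 0], [-0.03, 0.3, 0], [-0.035, 0.4, 0], [-0.04, 0.5, 0], [-0.042, 0.547, 0], [-0.042, 0.547, 0]], dr=[[0, 0, 0.15], [0, 0, 0.3], [0, 0, 0.45], [0, 0, 0.6], [0, 0, 0.7], [0, 0, 0.727], [0, 0, 0.727]], jaw=[0.5, 0.5, 0.5, 0.5, 0.5, 0.5, 0.5])

```text
time: 8.92
tool_pos: [0.4395, 0.0958, 0.1984]
tool_rot: [-3.141, -0.001, 1.076]
contact_force: [-0.2, -0.4, 1.0]
opening: 0.0458
grip_force: 0.0
```

apply_moves(delta_pos=[[-0.01, 0.1, 0], [-0.02, 0.2, 0], [-0.03, 0.3, 0], [-0.035, 0.4, 0], [-0.04, 0.5, 0], [-0.042, 0.547, 0], [-0.042, 0.547, 0], [-0.042, 0.547, 0]], dr=[[0, 0, 0.15], [0, 0, 0.3], [0, 0, 0.45], [0, 0, 0.6], [0, 0, 0.7], [0, 0, 0.727], [0, 0, 0.727], [0, 0, 0.727]], jaw=[0.5, 0.5, 0.5, 0.5, 0.5, 0.5, 0.5, 0.5])

```text
time: 9.58
tool_pos: [0.4229, 0.3114, 0.1979]
tool_rot: [-3.141, 0.001, 1.436]
contact_force: [-0.1, -1.5, -0.3]
opening: 0.0458
grip_force: 0.0
```

Run:
```python
from h import *
s=telemetry.observe(); print(s["time"],s["tool_pos"],s["tool_rot"],s["qpos"],s["opening"])
cv2.imwrite("pics/w5.png",eyes.read_camera("wrist")[:,:,::-1])
import pickle; pickle.dump(s,open("w5.pkl","wb"))
```

```text
9.5833 [0.42288634 0.31139188 0.19786565] [-3.14101729e+00  1.13199456e-03  1.43564344e+00] [ 4.89067095e-01  3.68064827e-01  1.56866770e+00 -6.23254597e-04
  1.20598867e+00  6.24442996e-01] 0.045801818056300646
```

View pics/w5.png

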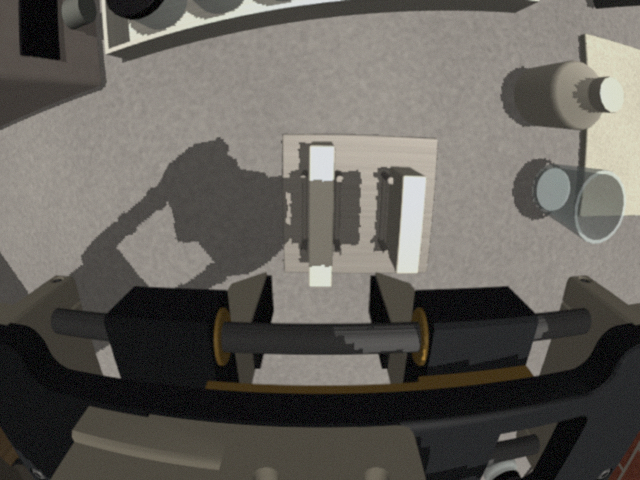

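The washed tray's top edge is at (308,146), (334,146), (331,286), (309,286). The short tray stands to its right at (411,225). No bystander is near the grasp.

Run:
```python
from h import *
import pickle
np.set_printoptions(precision=4,suppress=True)
s=pickle.load(open("w5.pkl","rb")); im=cv2.imread("pics/w5.png")[:,:,::-1].copy(); c=cam("wrist",s)
q=np.array([(308,146),(334,146),(331,286),(309,286)],np.float32)
p=back(c,q,.066)[:,:2]; print(p,p.mean(0)); d=(p[0]+p[1]-p[2]-p[3])/2; print(np.linalg.norm(d),np.arctan2(d[1],d[0]))
e=back(c,[(402,176),(425,176),(420,271),(397,271)],.066)[:,:2]; print(e.mean(0)); d=(e[0]+e[1]-e[2]-e[3])/2; print(np.linalg.norm(d),np.arctan2(d[1],d[0]))
```

```text
[[0.4205 0.3714]
 [0.4405 0.3687]
 [0.4233 0.252 ]
 [0.4046 0.2545]] [0.4222 0.3116]
0.11796192692522929 1.4296143122322909
[0.496 0.297]
0.08194539451200746 1.4535703955816697
```

apply_moves(delta_pos=[[-0.002, 0, -0.1], [-0.002, 0, -0.2], [-0.002, 0, -0.28], [-0.002, 0, -0.35], [-0.002, 0, -0.395], [-0.002, 0, -0.395], [-0.002, 0, -0.395]], dr=[[0, 0, -0.01], [0, 0, -0.01], [0, 0, -0.01], [0, 0, -0.01], [0, 0, -0.01], [0, 0, -0.01], [0, 0, -0.01]], jaw=[0.5, 0.5, 0.5, 0.5, 0.5, 0.5, 0.5])

```text
time: 10.22
tool_pos: [0.422, 0.3096, 0.0404]
tool_rot: [-3.14, 0.001, 1.427]
contact_force: [0.9, 0.3, 1.7]
opening: 0.0456
grip_force: 0.0
```

apply_moves(delta_pos=[[0, 0, 0], [0, 0, 0], [0, 0, 0], [0, 0, 0], [0, 0, 0], [0, 0, 0]], dr=[[0, 0, 0], [0, 0, 0], [0, 0, 0], [0, 0, 0], [0, 0, 0], [0, 0, 0]], jaw=[0.1, 0.1, 0.1, 0.1, 0.1, 0.1], force=25)

```text
time: 10.72
tool_pos: [0.4221, 0.3113, 0.0416]
tool_rot: [3.14, -0.001, 1.43]
contact_force: [-0.4, -1.6, 6.2]
opening: 0.0198
grip_force: 25.0
```

apply_moves(delta_pos=[[0, 0, 0.05], [0, 0, 0.14], [0, 0, 0.23], [0, 0, 0.32], [0, 0, 0.4], [0.03, -0.06, 0.42], [0.07, -0.14, 0.42], [0.11, -0.22, 0.42]], dr=[[0, 0, 0], [0, 0, 0], [0, 0, 0], [0, 0, 0], [0, 0, 0], [0, 0, 0.09], [0, 0, 0.18], [0, 0, 0.282]], jaw=[0.1, 0.1, 0.1, 0.1, 0.1, 0.1, 0.1, 0.1])

```text
time: 11.38
tool_pos: [0.466, 0.2228, 0.2099]
tool_rot: [3.139, -0.001, 1.575]
contact_force: [0.6, 1.5, -1.1]
opening: 0.0196
grip_force: 25.0
```

apply_moves(delta_pos=[[0.04, -0.08, 0], [0.08, -0.16, 0], [0.12, -0.24, 0], [0.16, -0.32, 0], [0.2, -0.4, 0], [0.26, -0.48, 0], [0.26, -0.48, 0], [0.26, -0.48, 0]], dr=[[0, -0.1, 0], [0, -0.2, 0], [0, -0.3, 0], [0, -0.4, 0], [0, -0.5, 0], [0, -0.6, 0], [0, -0.7, 0], [0, -0.7, 0]], jaw=[0.1, 0.1, 0.1, 0.1, 0.1, 0.1, 0.1, 0.1])

```text
time: 12.05
tool_pos: [0.5685, 0.0294, 0.2077]
tool_rot: [2.793, -0.0, 1.567]
contact_force: [-0.5, 0.9, -2.2]
opening: 0.0198
grip_force: 25.0
```

Run:
```python
from h import *
np.set_printoptions(precision=4,suppress=True)
s=telemetry.observe(); print({k:s[k] for k in ("time","qpos","tool_pos","tool_rot","opening","contact_force")})
```

```text
{'time': 12.05, 'qpos': array([-0.1022,  0.2629,  1.7521,  0.0485,  0.78  , -0.1269]), 'tool_pos': array([0.5685, 0.0294, 0.2077]), 'tool_rot': array([ 2.7928, -0.0005,  1.5671]), 'opening': 0.019763944416521045, 'contact_force': array([-0.5416,  0.9491, -2.2332])}
```

```bash
cat > kin.py <<'E'
from h import *
D=[([.3427,1.525,1.2754],(.13671,.50646,.22605)),([.59136,1.39332,1.15923],(.60999,.0792,.12983)),([.47512,1.39119,1.27643],(.47312,-.34546,.19991)),([.36806,1.56867,1.20599],(.42289,.31139,.19787)),([.2629,1.7521,.78],(.5685,.0294,.2077))]
# offset of tool from arm plane is small; radial distance
def fk(p,q):
    a,h,L1,L2,d,L3=p; s=q[0]+q[1]; t=s+q[2]
    return np.array([a+L1*np.sin(q[0])+L2*np.sin(s)+d*np.cos(s)+L3*np.sin(t), h+L1*np.cos(q[0])+L2*np.cos(s)-d*np.sin(s)+L3*np.cos(t)])
res=lambda p:np.r_[np.concatenate([fk(p,q)-[np.hypot(x,y),z] for q,(x,y,z) in D])/.001,(p-P0)/.15]
P0=np.array([0,.3,.4,.4,0,.25]); K=least_squares(res,P0).x
def ik(r,z,al):
    return least_squares(lambda q:np.r_[fk(K,[q[0],q[1],np.pi-al-q[0]-q[1]])-[r,z]],[.4,1.5]).x
if __name__=="__main__":
    np.set_printoptions(precision=4,suppress=True)
    print(K,[(fk(K,q)-[np.hypot(x,y),z])*1e3 for q,(x,y,z) in D])
    for r in (.57,.62,.67,.72):
        for al in (.7,.8):
            q=ik(r,.032,al); print(r,al,q,np.pi-al-q.sum())
E
python3 kin.py
```

```text
[0.0065 0.2297 0.5036 0.3797 0.0472 0.3219] [array([-0.0764, -0.0669]), array([0.0475, 0.223 ]), array([0.1644, 0.0638]), array([-0.1648, -0.0496]), array([ 0.029 , -0.1672])]
0.57 0.7 [0.5764 2.2265] -0.3612810236150743
0.57 0.8 [0.6285 2.2939] -0.5807992882130177
0.62 0.7 [0.6106 2.0956] -0.2645530502725446
0.62 0.8 [0.6494 2.1631] -0.4709766448177164
0.67 0.7 [0.6522 1.9616] -0.17221540324696383
0.67 0.8 [0.681  2.0302] -0.3696495688102317
0.72 0.7 [0.7    1.8231] -0.0815738184431134
0.72 0.8 [0.7207 1.8937] -0.27279082446420944
```

```bash
cat >> kin.py <<'E'
lo=np.array([-2.53,-.77,.04,-1,.28,-3.11]); hi=np.array([2.53,2.02,2.7,4.14,2.66,3.11])
def FK(q):
    a,h,L1,L2,d,L3=K; s=q[1]+q[2]
    Rm=R.from_euler("ZYZYZ",[q[0],s,q[3],q[4],q[5]+np.pi/2])
    w=R.from_euler("z",q[0]).apply([a+L1*np.sin(q[1])+L2*np.sin(s)+d*np.cos(s),0,h+L1*np.cos(q[1])+L2*np.cos(s)-d*np.sin(s)])
    return w+L3*Rm.as_matrix()[:,2],Rm
def IK(pos,rpy,q0):
    T=R.from_euler("xyz",rpy)
    def f(q):
        p,r=FK(q); return np.r_[(p-pos)/.1,(T.inv()*r).as_rotvec()]
    r=least_squares(f,np.clip(q0,lo+1e-3,hi-1e-3),bounds=(lo,hi)); return r.x,np.abs(r.fun).max()
if __name__=="__main__":
    q=np.array([-.1022,.2629,1.7521,.0485,.78,-.1269]); p,r=FK(q); print(p,r.as_euler("xyz"))
    for pos in ([.5,.05,.032],[.55,.05,.032],[.48,-.02,.032]):
      for psi in (.8,.4,0,-.4,-.8,-1.2,2.4,2.8,3.2,3.6,4.0):
        qq=q; e=0
        for k in np.linspace(0,1,9): qq,e=IK(np.array([pos[0],pos[1],.2]),[np.pi-.35*(1-k),0,1.567*(1-k)+psi*k],qq)
        e0=e
        for k in np.linspace(.2,1,5): qq,e=IK(np.array([pos[0],pos[1],.2]),[np.pi-.75*k,0,psi],qq)
        for z in (.15,.1,.06,.032): qq,e2=IK(np.array([pos[0],pos[1],z]),[np.pi-.75,0,psi],qq)
        print(pos[0],psi,round(e0,3),round(e,3),round(e2,3),qq,np.minimum(qq-lo,hi-qq).min().round(2))
E
python3 kin.py | tail -34
```

```text
[0.0065 0.2297 0.5036 0.3797 0.0472 0.3219] [array([-0.0764, -0.0669]), array([0.0475, 0.223 ]), array([0.1644, 0.0638]), array([-0.1648, -0.0496]), array([ 0.029 , -0.1672])]
0.57 0.7 [0.5764 2.2265] -0.3612810236150743
0.57 0.8 [0.6285 2.2939] -0.5807992882130177
0.62 0.7 [0.6106 2.0956] -0.2645530502725446
0.62 0.8 [0.6494 2.1631] -0.4709766448177164
0.67 0.7 [0.6522 1.9616] -0.17221540324696383
0.67 0.8 [0.681  2.0302] -0.3696495688102317
0.72 0.7 [0.7    1.8231] -0.0815738184431134
0.72 0.8 [0.7207 1.8937] -0.27279082446420944Traceback (most recent call last):
  File "kin.py", line 29, in <module>
    q=np.array([-.1022,.2629,1.7521,.0485,.78,-.1269]); p,r=FK(q); print(p,r.as_euler("xyz"))
                                                            ~~^^^
  File "kin.py", line 20, in FK
    Rm=R.from_euler("ZYZYZ",[q[0],s,q[3],q[4],q[5]+np.pi/2])
  File "scipy/spatial/transform/_rotation.pyx", line 1413, in scipy.spatial.transform._rotation.Rotation.from_euler
ValueError: Expected axis specification to be a non-empty string of upto 3 characters, got ZYZYZ
```

```bash
sed -i 's|R.from_euler("ZYZYZ",\[q\[0\],s,q\[3\],q\[4\],q\[5\]+np.pi/2\])|R.from_euler("ZYZ",[q[0],s,q[3]])*R.from_euler("YZ",[q[4],q[5]+np.pi/2])|' kin.py
python3 kin.py | tail -34
```

```text
[ 0.5676 -0.0472  0.2078] [ 2.7928 -0.0005  1.5671]
0.5 0.8 0.0 0.0 0.142 [ 0.4803  0.6     1.9951 -1.      0.7544  2.1223] 0.0
0.5 0.4 0.0 0.0 0.0 [ 0.5463  0.6945  1.9024 -0.968   0.959   2.465 ] 0.03
0.5 0 0.0 0.0 0.0 [ 0.4942  0.7777  1.6652 -0.696   1.2108  2.4918] 0.3
0.5 -0.4 0.0 0.0 0.0 [ 0.4066  0.8608  1.4485 -0.4957  1.4417  2.5995] 0.5
0.5 -0.8 0.0 0.0 0.0 [ 0.2993  0.9303  1.2755 -0.3153  1.6258  2.7666] 0.34
0.5 -1.2 0.0 0.0 0.0 [ 0.1818  0.9734  1.1705 -0.1302  1.7373  2.9808] 0.13
0.5 2.4 0.0 0.0 0.0 [-0.3077  0.609   2.2129  1.6388  0.6686 -2.6637] 0.39
0.5 2.8 0.0 0.0 0.0 [-0.3522  0.6679  1.9867  1.0978  0.8721 -2.4841] 0.59
0.5 3.2 0.0 0.0 0.0 [-0.3184  0.7477  1.7475  0.7798  1.123  -2.4712] 0.64
0.5 3.6 0.0 0.0 0.0 [-0.241   0.8324  1.5211  0.562   1.3645 -2.5541] 0.56
0.5 4.0 0.0 0.0 0.0 [-0.1393  0.9082  1.3299  0.3786  1.5679 -2.7017] 0.41
0.55 0.8 0.0 0.0 0.132 [ 0.4331  0.6397  1.8957 -1.      0.7498  2.0485] 0.0
0.55 0.4 0.0 0.0 0.0 [ 0.4972  0.736   1.7804 -0.9532  0.9829  2.3662] 0.05
0.55 0 0.0 0.0 0.0 [ 0.4555  0.8294  1.5288 -0.6986  1.2589  2.413 ] 0
[... 752 characters left out ...]
8891  2.4128] 0.0
0.48 0 0.0 0.0 0.0 [ 0.3937  0.7272  1.8055 -0.7826  1.1034  2.5084] 0.22
0.48 -0.4 0.0 0.0 0.0 [ 0.3115  0.8074  1.5861 -0.5597  1.3351  2.5832] 0.44
0.48 -0.8 0.0 0.0 0.0 [ 0.2055  0.8788  1.4032 -0.3741  1.5292  2.7233] 0.39
0.48 -1.2 0.0 0.0 0.0 [ 0.0867  0.929   1.2787 -0.193   1.6619  2.9133] 0.2
0.48 2.4 0.0 0.0 0.0 [-0.5012  0.6141  2.1889  1.4357  0.7317 -2.6377] 0.45
0.48 2.8 0.0 0.0 0.0 [-0.5088  0.6771  1.9566  0.9758  0.9469 -2.5096] 0.6
0.48 3.2 0.0 0.0 0.0 [-0.4516  0.7558  1.7249  0.6961  1.1881 -2.526 ] 0.58
0.48 3.6 0.0 0.0 0.0 [-0.3593  0.8344  1.5161  0.4919  1.4094 -2.6263] 0.48
0.48 4.0 0.0 0.0 0.0 [-0.2477  0.8996  1.3513  0.3104  1.5845 -2.7857] 0.32
```

apply_moves(delta_pos=[[-0.03, -0.02, 0], [-0.06, -0.04, 0], [-0.12, -0.075, 0], [-0.12, -0.075, 0]], dr=[[0, 0.25, 0], [0, 0.5, 0], [0, 0.7, 0], [0, 0.7, 0]], jaw=[0.1, 0.1, 0.1, 0.1])

```text
time: 12.38
tool_pos: [0.5207, 0.0003, 0.2088]
tool_rot: [-3.135, 0.001, 1.57]
contact_force: [0.0, 0.8, -1.4]
opening: 0.0197
grip_force: 25.0
```

apply_moves(delta_pos=[[0, 0, 0], [0, 0, 0], [0, 0, 0], [0, 0, 0], [0, 0, 0]], dr=[[0, 0, -0.23], [0, 0, -0.46], [0, 0, -0.7], [0, 0, -0.885], [0, 0, -0.885]], jaw=[0.1, 0.1, 0.1, 0.1, 0.1])

```text
time: 12.8
tool_pos: [0.5215, 0.0023, 0.2087]
tool_rot: [3.141, -0.0, 1.126]
contact_force: [-0.2, -0.2, -1.2]
opening: 0.0201
grip_force: 25.0
```

apply_moves(delta_pos=[[0, 0, 0], [0, 0, 0], [0, 0, 0], [0, 0, 0], [0, 0, 0]], dr=[[0, 0, -0.23], [0, 0, -0.46], [0, 0, -0.7], [0, 0, -0.885], [0, 0, -0.885]], jaw=[0.1, 0.1, 0.1, 0.1, 0.1])

```text
time: 13.22
tool_pos: [0.5215, 0.0019, 0.2087]
tool_rot: [3.142, -0.0, 0.686]
contact_force: [0.6, 1.1, -1.7]
opening: 0.0199
grip_force: 25.0
```

apply_moves(delta_pos=[[0, 0, 0], [0, 0, 0], [0, 0, 0], [0, 0, 0], [0, 0, 0]], dr=[[0, 0, -0.23], [0, 0, -0.46], [0, 0, -0.7], [0, 0, -0.885], [0, 0, -0.885]], jaw=[0.1, 0.1, 0.1, 0.1, 0.1])

```text
time: 13.63
tool_pos: [0.5216, 0.0016, 0.2087]
tool_rot: [3.142, -0.0, 0.245]
contact_force: [-0.6, 0.3, 0.4]
opening: 0.0199
grip_force: 25.0
```

apply_moves(delta_pos=[[0, 0, 0], [0, 0, 0], [0, 0, 0], [0, 0, 0], [0, 0, 0]], dr=[[0, 0, -0.23], [0, 0, -0.46], [0, 0, -0.7], [0, 0, -0.885], [0, 0, -0.885]], jaw=[0.1, 0.1, 0.1, 0.1, 0.1])

```text
time: 14.05
tool_pos: [0.5216, 0.0015, 0.2087]
tool_rot: [-3.142, 0.0, -0.196]
contact_force: [-0.5, -0.0, -1.1]
opening: 0.0201
grip_force: 25.0
```

```bash
sed -i 's|np.hypot(x,y),z\] for|np.sqrt(x*x+y*y-B*B),z] for|; s|np.hypot(x,y),z\])\*1e3|np.sqrt(x*x+y*y-B*B),z])*1e3|; s|^P0=|B=.0766; P0=|; s|d\*np.cos(s),0,h|d*np.cos(s),B,h|' kin.py
python3 - <<'E'
from kin import *
np.set_printoptions(precision=4,suppress=True)
s=telemetry.observe(); print({k:s[k] for k in ("time","qpos","tool_pos","tool_rot","opening","contact_force")})
print(FK(s["qpos"])[0])
q=s["qpos"]
for z,al in ((.2,.375),(.2,.75),(.1,.75),(.05,.75),(.034,.75),(.034,.65)):
    q,e=IK(np.array([.52,0,z]),[np.pi-al,0,s["tool_rot"][2]],q); print(z,al,q,round(e,3))
E
```

```text
{'time': 14.05, 'qpos': array([-0.1442,  0.3511,  1.5626,  0.    ,  1.2279,  1.6229]), 'tool_pos': array([0.5216, 0.0015, 0.2087]), 'tool_rot': array([-3.1416,  0.    , -0.1963]), 'opening': 0.020060259974498493, 'contact_force': array([-0.4599, -0.0428, -1.0969])}
[0.5216 0.0017 0.2087]
0.2 0.375 [ 0.0722  0.4398  1.515  -0.3742  1.3094  1.9594] 0.0
0.2 0.75 [ 0.239   0.5871  1.4523 -0.6685  1.4967  2.1953] 0.0
0.1 0.75 [ 0.239   0.7137  1.5343 -0.6891  1.3341  2.3278] 0.0
0.05 0.75 [ 0.239   0.7881  1.556  -0.7064  1.2604  2.3919] 0.0
0.034 0.75 [ 0.239   0.8132  1.5602 -0.7127  1.2382  2.412 ] 0.0
0.034 0.65 [ 0.2008  0.7647  1.5942 -0.6545  1.1599  2.353 ] 0.0
```

apply_moves(delta_pos=[[0, 0, 0], [0, 0, 0], [0, 0, 0], [0, 0, 0], [0, 0, 0]], dr=[[-0.2, 0.04, 0], [-0.4, 0.08, 0], [-0.6, 0.12, 0], [-0.736, 0.146, 0], [-0.736, 0.146, 0]], jaw=[0.1, 0.1, 0.1, 0.1, 0.1])

```text
time: 14.47
tool_pos: [0.5215, 0.0034, 0.2077]
tool_rot: [2.764, 0.003, -0.189]
contact_force: [-0.6, 0.2, -1.1]
opening: 0.0202
grip_force: 25.0
```

apply_moves(delta_pos=[[0, 0, 0], [0, 0, 0], [0, 0, 0], [0, 0, 0], [0, 0, 0], [0, 0, 0]], dr=[[-0.2, 0.04, 0], [-0.4, 0.08, 0], [-0.6, 0.12, 0], [-0.736, 0.146, 0], [-0.736, 0.146, 0], [-0.736, 0.146, 0]], jaw=[0.1, 0.1, 0.1, 0.1, 0.1, 0.1])

```text
time: 14.97
tool_pos: [0.5216, 0.0014, 0.2078]
tool_rot: [2.394, 0.002, -0.196]
contact_force: [0.2, -0.9, -0.8]
opening: 0.0196
grip_force: 25.0
```

Run:
```python
from h import *
np.set_printoptions(precision=4,suppress=True)
s=telemetry.observe(); print({k:s[k] for k in ("time","qpos","tool_pos","tool_rot","opening","contact_force")})
im=eyes.read_camera("side")
cv2.imwrite("pics/s2.png",cv2.resize(im[120:380,180:500,::-1],None,fx=2,fy=2))
```

```text
{'time': 14.9667, 'qpos': array([ 0.2348,  0.5767,  1.4413, -0.6666,  1.5103,  2.1771]), 'tool_pos': array([0.5216, 0.0014, 0.2078]), 'tool_rot': array([ 2.3942,  0.0019, -0.1955]), 'opening': 0.01958870127709809, 'contact_force': array([ 0.1843, -0.9029, -0.8256])}
```

View pics/s2.png

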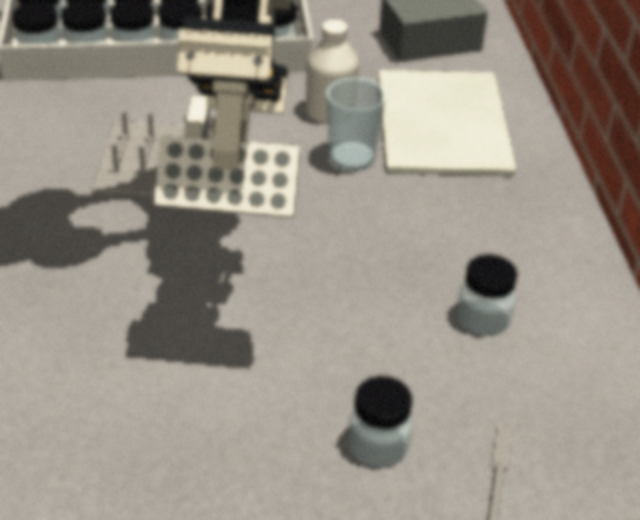

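The side view shows the washed tray tilted about 43° with its wells towards the camera and up. The free bench below is clear, and the short tray is untouched in the rack at (197,115).

apply_moves(delta_pos=[[0, 0, -0.1], [0, 0, -0.2], [0, 0, -0.3], [0, 0, -0.37], [0, 0, -0.41], [0, 0, -0.425], [0, 0, -0.425]], dr=[[0, 0, 0], [0, 0, 0], [0, 0, 0], [0, 0, 0], [0, 0, 0], [0, 0, 0], [0, 0, 0]], jaw=[0.1, 0.1, 0.1, 0.1, 0.1, 0.1, 0.1])

```text
time: 15.6
tool_pos: [0.5218, 0.0004, 0.0388]
tool_rot: [2.392, -0.002, -0.199]
contact_force: [-0.3, -0.6, -0.5]
opening: 0.0199
grip_force: 25.0
```

apply_moves(delta_pos=[[0, 0, -0.004], [0, 0, -0.007], [0, 0, -0.007], [0, 0, -0.007]], dr=[[0, 0, 0], [0, 0, 0], [0, 0, 0], [0, 0, 0]], jaw=[0.1, 0.1, 0.1, 0.1])

```text
time: 15.93
tool_pos: [0.5223, 0.0012, 0.037]
tool_rot: [2.392, -0.005, -0.199]
contact_force: [0.4, -0.8, -1.4]
opening: 0.02
grip_force: 25.0
```

apply_moves(delta_pos=[[0, 0, -0.003], [0, 0, -0.006], [0, 0, -0.006], [0, 0, -0.006]], dr=[[0, 0, 0], [0, 0, 0], [0, 0, 0], [0, 0, 0]], jaw=[0.1, 0.1, 0.1, 0.1])

```text
time: 16.27
tool_pos: [0.5216, 0.0011, 0.0335]
tool_rot: [2.391, -0.002, -0.199]
contact_force: [-0.4, -0.5, -1.7]
opening: 0.02
grip_force: 25.0
```

apply_moves(delta_pos=[[0, 0, -0.003], [0, 0, -0.003], [0, 0, -0.003]], dr=[[0, 0, 0], [0, 0, 0], [0, 0, 0]], jaw=[0.1, 0.1, 0.1])

```text
time: 16.52
tool_pos: [0.5218, 0.0011, 0.0327]
tool_rot: [2.391, -0.003, -0.198]
contact_force: [0.4, 1.1, 2.2]
opening: 0.0198
grip_force: 25.0
```

apply_moves(delta_pos=[[0, 0, 0], [0, 0, 0], [0, 0, 0], [0, 0, 0], [0, 0, 0], [0, 0, 0]], dr=[[0, 0, 0], [0, 0, 0], [0, 0, 0], [0, 0, 0], [0, 0, 0], [0, 0, 0]], jaw=[0.25, 0.3, 0.36, 0.42, 0.42, 0.42])

```text
time: 17.02
tool_pos: [0.5216, 0.001, 0.0322]
tool_rot: [2.391, -0.002, -0.199]
contact_force: [0.0, -0.1, 0.3]
opening: 0.0382
grip_force: 0.1
```

apply_moves(delta_pos=[[0.005, 0.025, 0], [0.01, 0.05, 0], [0.015, 0.075, 0], [0.02, 0.1, 0], [0.025, 0.125, 0.01], [0.03, 0.15, 0.02], [0.035, 0.175, 0.03]], dr=[[0, 0, 0], [0, 0, 0], [0, 0, 0], [0, 0, 0], [0, 0, 0], [0, 0, 0], [0, 0, 0]], jaw=[0.42, 0.42, 0.42, 0.42, 0.42, 0.42, 0.42])

```text
time: 17.6
tool_pos: [0.536, 0.0724, 0.0448]
tool_rot: [2.391, -0.003, -0.198]
contact_force: [0.3, -0.1, 0.1]
opening: 0.0384
grip_force: 0.0
```

Run:
```python
from h import *
np.set_printoptions(precision=4,suppress=True)
s=telemetry.observe(); print({k:s[k] for k in ("time","qpos","tool_pos","tool_rot","opening","contact_force")})
im=eyes.read_camera("side")
cv2.imwrite("pics/s3.png",cv2.resize(im[120:380,180:500,::-1],None,fx=2,fy=2))
```

```text
{'time': 17.6, 'qpos': array([ 0.3396,  0.8482,  1.4229, -0.643 ,  1.3636,  2.4084]), 'tool_pos': array([0.536 , 0.0724, 0.0448]), 'tool_rot': array([ 2.3912, -0.0028, -0.1981]), 'opening': 0.03842199546255826, 'contact_force': array([ 0.3017, -0.0543,  0.0726])}
```

View pics/s3.png

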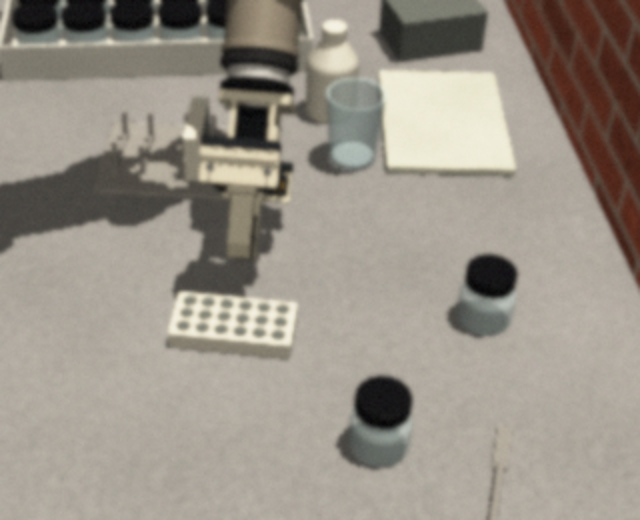

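The washed tray now lies flat, wells up, on the free bench at crop (233,320), clear of the gripper.

apply_moves(delta_pos=[[0.01, 0.04, 0.07], [0.01, 0.04, 0.15], [0.01, 0.04, 0.22], [0.01, 0.04, 0.3], [0.01, 0.04, 0.3]], dr=[[0, 0, 0], [0, 0, 0], [0.3, -0.06, 0], [0.6, -0.12, 0], [0.736, -0.146, 0]], jaw=[0.42, 0.42, 0.6, 0.8, 1])

```text
time: 18.07
tool_pos: [0.543, 0.0888, 0.1711]
tool_rot: [2.775, -0.013, -0.196]
contact_force: [1.6, 0.6, 1.3]
opening: 0.054
grip_force: 0.0
```

apply_moves(delta_pos=[[0, -0.08, 0], [-0.02, -0.16, 0], [-0.04, -0.22, 0], [-0.04, -0.22, 0], [-0.04, -0.22, 0], [-0.04, -0.22, 0]], dr=[[0.25, -0.05, 0], [0.5, -0.1, 0], [0.736, -0.146, 0], [0.736, -0.146, 0], [0.736, -0.146, 0], [0.736, -0.146, 0]], jaw=[1, 1, 1, 1, 1, 1])

```text
time: 18.57
tool_pos: [0.5237, -0.0015, 0.1647]
tool_rot: [3.141, -0.0, -0.202]
contact_force: [-0.1, 0.1, 1.0]
opening: 0.0905
grip_force: 0.0
```

Run:
```python
from h import *
import pickle
np.set_printoptions(precision=4,suppress=True)
s=telemetry.observe(); print({k:s[k] for k in ("time","qpos","tool_pos","tool_rot","opening")})
print(back(cam("side"),[(296,280)],.02))
im=eyes.read_camera("wrist"); cv2.imwrite("pics/w6.png",im[:,:,::-1]); pickle.dump(s,open("w6.pkl","wb"))
```

```text
{'time': 18.5667, 'qpos': array([-0.1488,  0.3983,  1.6216, -0.001 ,  1.1217,  1.6242]), 'tool_pos': array([ 0.5237, -0.0015,  0.1647]), 'tool_rot': array([ 3.1407, -0.0001, -0.2018]), 'opening': 0.09054277002233538}
[[0.5237 0.0094 0.02  ]]
```

View pics/w6.png

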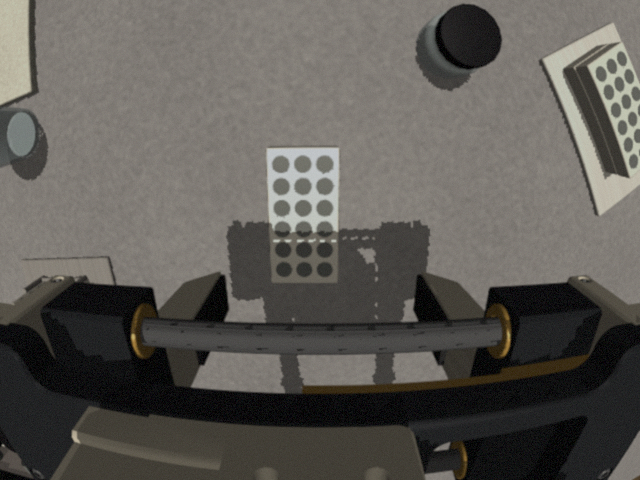

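The tray's wells are visible from (280,163) to (325,269), with its far end lit and near end in shadow.

Run:
```python
from h import *
import pickle
np.set_printoptions(precision=4,suppress=True)
s=pickle.load(open("w6.pkl","rb")); im=cv2.imread("pics/w6.png")[:,:,::-1].copy(); c=cam("wrist",s)
a=wells(im,(270,150,336,219)); b=wells(im,(273,243,335,280)); print(len(a),len(b))
q=np.vstack([x for x in (a,b) if len(x)])
print(fitw(c,q,.02,[.5237,.005,-.2],(.0184,.0179))); print(fitw(c,q,.02,[.5237,.005,-.2]))
```

```text
9 3
(array([ 0.5245,  0.0127, -0.1991]), np.float64(0.05206386144926917), 12, 12)
(array([ 0.5244,  0.0127, -0.1991,  0.0184,  0.0179]), np.float64(0.04157574890966022), 12, 12)
```

apply_moves(delta_pos=[[0.002, 0.0355, -0.08], [0.002, 0.0355, -0.17], [0.002, 0.0355, -0.26], [0.002, 0.0355, -0.34], [0.002, 0.0355, -0.385], [0.002, 0.0355, -0.4], [0.002, 0.0355, -0.4], [0.002, 0.0355, -0.4]], dr=[[0, 0, 0.006], [0, 0, 0.006], [0, 0, 0.006], [0, 0, 0.006], [0, 0, 0.006], [0, 0, 0.006], [0, 0, 0.006], [0, 0, 0.006]], jaw=[1, 1, 1, 1, 1, 1, 1, 1])

```text
time: 19.28
tool_pos: [0.5251, 0.0149, 0.0048]
tool_rot: [3.141, -0.001, -0.194]
contact_force: [0.5, -0.2, 0.7]
opening: 0.0916
grip_force: 0.0
```

apply_moves(delta_pos=[[0, 0, 0], [0, 0, 0], [0, 0, 0], [0, 0, 0], [0, 0, 0], [0, 0, 0], [0, 0, 0]], dr=[[0, 0, 0], [0, 0, 0], [0, 0, 0], [0, 0, 0], [0, 0, 0], [0, 0, 0], [0, 0, 0]], jaw=[0.55, 0.55, 0.55, 0.55, 0.55, 0.55, 0.55], force=20)

```text
time: 19.87
tool_pos: [0.5247, 0.0131, 0.0048]
tool_rot: [3.141, -0.001, -0.197]
contact_force: [-0.8, -0.2, 5.0]
opening: 0.0597
grip_force: 20.0
```

apply_moves(delta_pos=[[0, 0, 0.05], [0, 0, 0.14], [0, 0, 0.23], [0, 0, 0.32], [-0.01, -0.05, 0.4], [-0.02, -0.1, 0.47], [-0.03, -0.18, 0.5], [-0.03, -0.2, 0.5]], dr=[[0, 0, 0], [0, 0, 0], [0, 0, 0], [0, 0, 0], [0, 0, 0.1], [0, 0, 0.2], [0, 0, 0.3], [0, 0, 0.4]], jaw=[0.55, 0.55, 0.55, 0.55, 0.55, 0.55, 0.55, 0.55])

```text
time: 20.53
tool_pos: [0.5135, -0.0703, 0.2079]
tool_rot: [3.138, -0.006, 0.004]
contact_force: [0.5, -0.2, -1.2]
opening: 0.0596
grip_force: 20.0
```

apply_moves(delta_pos=[[-0.015, -0.1, 0], [-0.03, -0.2, 0], [-0.045, -0.3, 0], [-0.06, -0.4, 0], [-0.075, -0.5, 0], [-0.09, -0.6, 0], [-0.099, -0.66, 0], [-0.099, -0.698, 0]], dr=[[0, 0, 0.1], [0, 0, 0.2], [0, 0, 0.3], [0, 0, 0.4], [0, 0, 0.5], [0, 0, 0.6], [0, 0, 0.676], [0, 0, 0.676]], jaw=[0.55, 0.55, 0.55, 0.55, 0.55, 0.55, 0.55, 0.55])

```text
time: 21.2
tool_pos: [0.4713, -0.3492, 0.2037]
tool_rot: [-3.142, 0.001, 0.34]
contact_force: [0.7, -0.0, 0.2]
opening: 0.06
grip_force: 20.0
```

apply_moves(delta_pos=[[0, 0, 0], [0, 0, 0]], dr=[[0, 0, 0], [0, 0, 0]], jaw=[0.55, 0.55])

```text
time: 21.37
tool_pos: [0.4723, -0.3462, 0.2036]
tool_rot: [-3.14, 0.0, 0.339]
contact_force: [0.2, 1.2, -1.3]
opening: 0.0598
grip_force: 20.0
```

Run:
```python
from h import *
import pickle
np.set_printoptions(precision=4,suppress=True)
s=telemetry.observe(); print({k:s[k] for k in ("time","qpos","tool_pos","tool_rot","opening")})
im=eyes.read_camera("wrist"); cv2.imwrite("pics/w7.png",im[:,:,::-1]); pickle.dump(s,open("w7.pkl","wb"))
c=cam("wrist",s); t=s["tool_pos"]; P=(.0184,.0179)
pr=proj(c,np.c_[grid(*P)@rot(.413).T+[.577,-.3103],np.full(18,.048)]); print(pr.min(0),pr.max(0))
lo=(pr.min(0)-12).astype(int); hi=(pr.max(0)+12).astype(int); lo=np.maximum(lo,0)
q=wells(im,(*lo,*hi)); q=q[[np.linalg.norm(pr-u,axis=1).min()<6 for u in q]]; print(len(q),fitw(c,q,.048,[.577,-.3103,.413],P))
h=wells(im,(250,172,392,264)); print(len(h),fitw(c,h,t[2]+.0152,[t[0],t[1],s["tool_rot"][2]],P))
```

```text
{'time': 21.3667, 'qpos': array([-0.7634,  0.4719,  1.3859,  0.0002,  1.285 ,  0.4679]), 'tool_pos': array([ 0.4723, -0.3462,  0.2036]), 'tool_rot': array([-3.1404,  0.0004,  0.3394]), 'opening': 0.05979496989588832}
[296.1525  28.8444] [347.1915 138.9243]
18 (array([ 0.5772, -0.3105,  0.414 ]), np.float64(0.10552974306154006), 18, 18)
3 (array([ 0.4723, -0.3465,  0.3379]), np.float64(0.09397579443951942), 3, 3)
```

apply_moves(delta_pos=[[0.09, 0.03, 0], [0.18, 0.06, -0.05], [0.2625, 0.091, -0.15], [0.2625, 0.091, -0.24], [0.2625, 0.091, -0.3], [0.2625, 0.091, -0.334], [0.2625, 0.091, -0.334], [0.2625, 0.091, -0.334]], dr=[[0, 0, 0.151], [0, 0, 0.151], [0, 0, 0.151], [0, 0, 0.151], [0, 0, 0.151], [0, 0, 0.151], [0, 0, 0.151], [0, 0, 0.151]], jaw=[0.55, 0.55, 0.55, 0.55, 0.55, 0.55, 0.55, 0.55])

```text
time: 22.08
tool_pos: [0.578, -0.308, 0.0705]
tool_rot: [-3.14, 0.001, 0.418]
contact_force: [0.2, -0.4, 0.2]
opening: 0.0599
grip_force: 20.0
```

apply_moves(delta_pos=[[0, 0, -0.015], [0, 0, -0.028], [0, 0, -0.036], [0, 0, -0.04], [0, 0, -0.04], [0, 0, -0.04]], dr=[[0, 0, 0], [0, 0, 0], [0, 0, 0], [0, 0, 0], [0, 0, 0], [0, 0, 0]], jaw=[0.55, 0.55, 0.55, 0.55, 0.55, 0.55])

```text
time: 22.58
tool_pos: [0.5779, -0.3097, 0.055]
tool_rot: [3.141, -0.0, 0.417]
contact_force: [0.2, -0.0, -0.9]
opening: 0.0596
grip_force: 20.0
```

Run:
```python
from h import *
np.set_printoptions(precision=4,suppress=True)
s=telemetry.observe(); im=eyes.read_camera("wrist"); c=cam("wrist",s); t=s["tool_pos"]; print(t,s["tool_rot"],s["contact_force"])
h=wells(im,(250,172,392,264)); print(len(h),fitw(c,h,t[2]+.0152,[t[0],t[1],s["tool_rot"][2]],(.0184,.0179)))
```

```text
[ 0.5779 -0.3097  0.055 ] [ 3.141  -0.0002  0.4165] [ 0.1522 -0.0229 -0.9016]
3 (array([ 0.5778, -0.31  ,  0.4162]), np.float64(0.09869882656242066), 3, 3)
```

apply_moves(delta_pos=[[-0.001, -0.001, -0.003], [-0.001, -0.001, -0.003], [-0.001, -0.001, -0.003]], dr=[[0, 0, -0.005], [0, 0, -0.005], [0, 0, -0.005]], jaw=[0.55, 0.55, 0.55])

```text
time: 22.88
tool_pos: [0.5774, -0.31, 0.0536]
tool_rot: [3.141, 0.0, 0.414]
contact_force: [-0.3, -0.1, -1.5]
opening: 0.0599
grip_force: 20.0
```

apply_moves(delta_pos=[[0, 0, -0.003], [0, 0, -0.003], [0, 0, -0.003]], dr=[[0, 0, 0], [0, 0, 0], [0, 0, 0]], jaw=[0.55, 0.55, 0.55])

```text
time: 23.13
tool_pos: [0.5776, -0.3101, 0.0529]
tool_rot: [3.141, -0.0, 0.414]
contact_force: [-1.0, 0.7, 3.2]
opening: 0.0599
grip_force: 20.0
```

Light contact. Now I release, retreat and check.

apply_moves(delta_pos=[[0, 0, 0], [0, 0, 0], [0, 0, 0], [0, 0, 0], [0, 0, 0.1], [0, 0, 0.2], [0, 0, 0.3]], dr=[[0, 0, 0], [0, 0, 0], [0, 0, 0], [0, 0, 0], [0, 0, 0], [0, 0, 0], [0, 0, 0]], jaw=[0.72, 0.8, 0.9, 0.95, 0.95, 0.95, 0.95])

```text
time: 23.72
tool_pos: [0.577, -0.3096, 0.173]
tool_rot: [-3.14, 0.001, 0.414]
contact_force: [0.4, -0.6, 0.3]
opening: 0.0873
grip_force: 0.0
```

apply_moves(delta_pos=[[-0.09, -0.03, 0.05], [-0.18, -0.06, 0.08], [-0.262, -0.09, 0.08], [-0.262, -0.09, 0.08], [-0.262, -0.09, 0.08], [-0.262, -0.09, 0.08]], dr=[[0, 0, -0.146], [0, 0, -0.146], [0, 0, -0.146], [0, 0, -0.146], [0, 0, -0.146], [0, 0, -0.146]], jaw=[0.95, 0.95, 0.95, 0.95, 0.95, 0.95])

```text
time: 24.22
tool_pos: [0.4729, -0.346, 0.2044]
tool_rot: [3.141, -0.001, 0.341]
contact_force: [0.2, -0.4, 0.2]
opening: 0.0873
grip_force: 0.0
```

Run:
```python
from h import *
np.set_printoptions(precision=4,suppress=True)
s=telemetry.observe(); print(s["time"],s["tool_pos"],s["tool_rot"],s["contact_force"])
im=eyes.read_camera("wrist"); c=cam("wrist",s); P=(.0184,.0179)
pr=proj(c,np.c_[grid(*P)@rot(.413).T+[.577,-.3103],np.full(18,.068)])
lo=np.maximum((pr.min(0)-14).astype(int),0); hi=(pr.max(0)+14).astype(int)
q=wells(im,(*lo,*hi)); q=q[[np.linalg.norm(pr-u,axis=1).min()<8 for u in q]]; print(len(q),fitw(c,q,.068,[.577,-.3103,.413],P))
t=eyes.read_camera("top"); d=eyes.read_camera("side")
A=cv2.resize(im[0:200,200:440,::-1],(480,400)); B=cv2.resize(d[370:480,250:420,::-1],None,fx=1.88,fy=1.88)
cv2.imwrite("pics/f.png",np.vstack([np.hstack([A,cv2.resize(d[360:480,250:410,::-1],(320,240)).repeat(1,0) if 0 else cv2.copyMakeBorder(cv2.resize(d[360:480,250:410,::-1],(320,240)),0,160,0,0,0)])]))
```

```text
24.2167 [ 0.4729 -0.346   0.2044] [ 3.1412 -0.0005  0.3407] [ 0.1756 -0.3983  0.2025]
18 (array([ 0.5769, -0.3105,  0.4141]), np.float64(0.08987743519607505), 18, 18)
```

View pics/f.png

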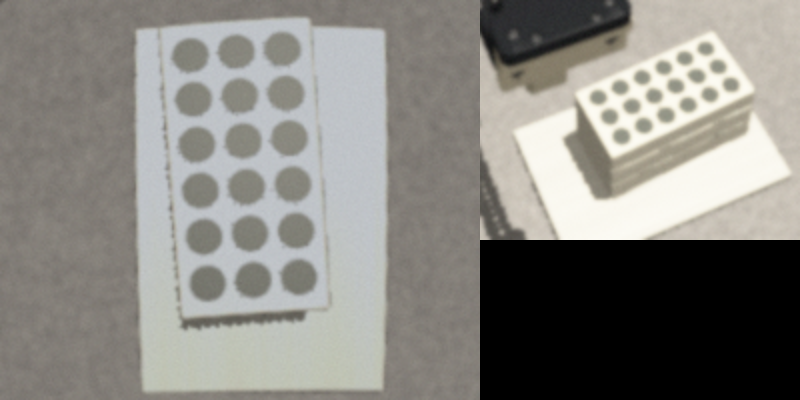

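The wrist and side views show a square pile of three, with the top wells fitted at (0.5769, -0.3105, 0.414 rad). That is within 1 mm of both trays below, and the gripper is clear.

```bash
python3 -c "
from cell import job
print(job.hand_in())"
```

```text
the job is handed in; nothing more can be done
None
```

The three long trays are piled on the carrier plate in the order asked, all wells up. The two added trays measure within 1 mm and about 0.1° of the first, and I handed the job in at 24 s with the gripper clear.

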